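# Snap the tub's lid shut all round

## Robot

A 6-joint arm with a two-finger parallel gripper is mounted at the origin on the work surface. World frame = base frame: x ahead of the robot, y to its left, z up, the work surface at z = 0. Lengths are in m, angles in rad, forces in N, time in s.
With the tool pointing down it reaches from about 0.275 to 0.975 m from the base axis. Payload 8.4 kg.
Tool frame: the origin (TCP) lies at the centre of the arm's flange, where the gripper is bolted on; the fingertips stand 190 mm ahead of it and the grasp point (between the pads) lies 171 mm ahead of it (nose_length is the distance from the TCP to the fingertips, in m); x points along the fingers, y is the direction in which the jaws open and shut, and the axes are right-handed (so a half turn about x gives the same grasp; the last joint's range is limited). The gripper opens to 92 mm and grips with 3 to 60 N. Pads are 20 mm wide; open, the fingers measure 128 mm over their backs; the gripper's body (75 mm by 189 mm) begins 69 mm behind the grasp point.
Start: joints at [1.235, 0.353, 1.633, -0, 1.155, -0.002], TCP at [0.205, 0.591, 0.405] pointing down, gripper open.
Joint ranges: [-2.63, 2.63], [-0.92, 2.1], [0.06, 2.66], [-1.3, 4.44], [0, 2.69], [-3.02, 3.02]. Speed limits (rad/s): [2.22, 2.22, 2.79, 3.14, 3.14, 3.14].

## Interface

Orientations are given as a unit quaternion [w, x, y, z].
In Python, from cell import observe, capture, camera_params, finish_job, silhouettes, nose_length gives the robot as it stands.
- The arm moves only by the shell command python3 -m jog 'ROWS' [FORCE]. ROWS is JSON, a list of rows, each an object with "gripper": the opening, from -1 (shut) to 1 (fully open); "translation": the shift along the tool's x, y, z in cm, a list of three; "rot": the turn, a rotation vector about the tool's x, y, z in rad, a list of three. In form: [{"gripper": gripper, "translation": [tx, ty, tz], "rot": [ax, ay, az]}, ...]. A call has 1 to 20 rows; each row is the pose to reach, as a shift and turn from the pose commanded when the call began, along the tool's axes at that moment; what a row does not reach only later rows make up. A row lasts 1/12 s, in which the tool goes at most 41.7 mm and 7.16 degrees, less where a joint would pass 70% of its speed; a pose out of reach is approached as far as the arm can. A call with a gripper value outside its range is refused whole. The fingers move at their own pace and stop on an object; FORCE is the grip in N (left out, the last holds). Time passes only in rows, so rows that repeat a pose let the fingers close. It gives the time, the measured TCP pose, the force and the opening at its end, in the units of the state.
- observe(): the state, without advancing time (a new reading comes with each control period).
- capture(name): name is "side" or "top" or "wrist"; returns the picture (420x560x3 uint8, red, green, blue); there is no depth.
- camera_params(name): a dict with "fx", "fy", "cx", "cy" (pixels), "eye" and "orientation" of the camera in the world; the wrist camera has in their place "T_tool_cam" (4x4, takes a point from camera to tool coordinates, whose origin is the TCP and whose axes are the tool frame's). Camera axes: x right, y down, z forward; pixel columns grow to the right and rows downward; lengths in m; the calibration is good to about 2 mm. A picture is of the moment at which its call begins: read the wrist's pose just before it. camera_params takes no time and is no camera call.
- finish_job(): hands the job in, once; it reports no verdict.
Trained networks look in the newest picture that a camera, given by its name, has taken for a name from the list of things; names that differ only in an ending like _2 or _b are one class to them, and where a whole thing is asked for, a point or a joint stands for the part that bears it (a point fixed in the world has none). Each returns a list of dicts, best first, with "score" (0 to 1); they miss things now and then, are a little off and sometimes report something else, mostly with a low value. They report only what shows in the picture. A call takes as long as a camera call. They do not tell look-alikes from the thing itself.
- silhouettes(camera, thing): "pixels" (420x560 bool, what is visible of it) and "extent" ([left, top, width, height] in pixels, round what is visible of it).
The state is a dict: "t": time; "joints": joint angles; "qd": joint speeds; "effort": joint torques, N m; "tool_pos": TCP position; "eef_rot": TCP orientation; "force": force on the tool from outside, world axes, zero at the start; "moment": the same for the moment, N m; "grip_width": finger opening in m.
Only numpy, scipy, OpenCV 4.12 (cv2) and the standard library are available. Lean on these libraries where they do the work, as an engineer would, in place of code of your own. Each camera call takes 0.05 s, during which the arm holds its last target.

## Task

The lid of the orange tub on the white chest top is not fully closed: some of its four rim sections still stand up. Press down on the rim with the fingertips, section by section, until all four sections are fully shut, level with the lid's corners, pressing firmly but not so hard that the lid could crack. Do not pick up, tip or shove the tub along, and leave the hairbrush, nail clipper and glass dish as they are.

Things in the scene. Friction and masses are not known exactly. Their poses are not given: they have to be found in the camera images.
- tub: orange plastic lidded tub, loose, rounded box 150 mm (its x) by 110 mm (its y), about 0.6 kg, on the chest's white top. Origin: centre of its underside, z up. Lid: sunken middle panel 70 mm above the origin, four fixed square corners (20 mm) at 74 mm; between them the rim is four straight sections, one per side: shut, a section is level with the corners (top 74 mm); open, it stands 8 mm proud (82 mm)
- rim_xpos (a joint): travel of the rim section on the tub's +x side in m: 0 = standing up (open), 0.008 = fully down against its stop (shut). It slides straight down, a stiff fit: it takes about 8 N all the way, and it stays where it is left. It starts open, part way or already shut
- rim_xpos_top (a point): centre of the top face of that section (short, 66 x 20 mm, long side along the tub's side), 65 mm along +x of the tub's origin; moves down with the section
- rim_xneg (a joint): travel of the rim section on the tub's -x side in m: 0 = standing up (open), 0.008 = fully down against its stop (shut). It slides straight down, a stiff fit: it takes about 8 N all the way, and it stays where it is left. It starts open, part way or already shut
- rim_xneg_top (a point): centre of the top face of that section (short, 66 x 20 mm, long side along the tub's side), 65 mm along -x of the tub's origin; moves down with the section
- rim_ypos (a joint): travel of the rim section on the tub's +y side in m: 0 = standing up (open), 0.008 = fully down against its stop (shut). It slides straight down, a stiff fit: it takes about 8 N all the way, and it stays where it is left. It starts open, part way or already shut
- rim_ypos_top (a point): centre of the top face of that section (long, 106 x 20 mm, long side along the tub's side), 45 mm along +y of the tub's origin; moves down with the section
- rim_yneg (a joint): travel of the rim section on the tub's -y side in m: 0 = standing up (open), 0.008 = fully down against its stop (shut). It slides straight down, a stiff fit: it takes about 8 N all the way, and it stays where it is left. It starts open, part way or already shut
- rim_yneg_top (a point): centre of the top face of that section (long, 106 x 20 mm, long side along the tub's side), 45 mm along -y of the tub's origin; moves down with the section
- chest: the translucent blue two-drawer chest (360 x 520 mm, 150 mm high) with a white flat top 380 mm (x) by 540 mm (y), fixed to the table; origin: centre of its underside, top face 150 mm above it. A shallow tray stands pulled out 90 mm beyond the edge of the top on its +x side
- hairbrush: wooden hairbrush, loose, bristles up, 210 mm long along its x, 60 mm wide, 28 mm high; origin under the neck, on the underside
- nail_clipper: steel nail clipper, loose, 60 x 14 mm, 17 mm high, long along its x; origin centre of underside
- glass_dish: small round glass dish, loose, 90 mm across, 35 mm high; origin centre of underside
Things that resemble listed ones, but are neither listed nor needed, are in the scene too. What is meant by the tub is not brown or yellow, and is the smaller of those in its own colour.

How it is judged:
At the end, for the whole second after the job is handed in: All four rim sections are down by at least 6.5 of their 8 mm; the tub stands upright (within 3 degrees) and at rest on the chest top, within 30 mm of where it began; hairbrush, nail clipper and glass dish are within 20 mm of where they began (value of joint each of rim_xpos, rim_xneg, rim_ypos, rim_yneg above 0.0065 m and distance of tub from where it was at the start of the episode below 0.03 m and angle between tub's own z axis and vertical below 0.05 rad and z of tub in the frame of chest between 0.145 and 0.155 m and linear speed of tub below 0.01 m/s and distance of each of hairbrush, nail_clipper, glass_dish from where it was at the start of the episode below 0.02 m); the robot touches nothing.
It fails at once if the tub is lifted (more than 10 mm off the chest top) (z of tub in the frame of chest above 0.16 m).
It fails at once if the tub is tipped (more than 11 degrees) (angle between tub's own z axis and vertical above 0.2 rad).
It fails at once if the tub is shoved or carried more than 40 mm (distance of tub from where it was at the start of the episode above 0.04 m).
It fails at once if the lid is pressed hard enough to crack (more than 45 N) (contact force between any of the fingers, the arm and tub above 45 N).
It fails at once if the hairbrush, nail clipper or glass dish is displaced more than 30 mm (distance of any of hairbrush, nail_clipper, glass_dish from where it was at the start of the episode above 0.03 m).
It also fails if it takes over 54 s, if anything falls off the work surface, if the arm or the gripper's body presses on something with over 40 N, if the wrist force passes 120 N, or if a joint passes its speed limit or range.

## Working session

There is one attempt and no reset: what is moved stays moved. The work goes in short steps, Python scripts to look and compute and a shell command to move; the robot and the scene stay as the last step left them, time stands still between calls to the robot, and variables do not carry over. Pictures are saved under pics/ and viewed, and the job is handed in when it is done.

```bash
mkdir -p pics; ls; python3 - <<'E'
from cell import *
import cv2
s=observe();print(s)
for n in ["side","top","wrist"]:
    im=capture(n);cv2.imwrite(f"pics/{n}0.png",im[:,:,::-1]);print(n,camera_params(n))
    for d in silhouettes(n,"tub"):print(d["score"],d["extent"])
E
```

```text
pics
{'t': 0.0, 'joints': array([ 1.23462033e+00,  3.53630118e-01,  1.63412489e+00,  3.69263047e-05,
        1.15522374e+00, -2.40695835e-03]), 'qd': array([ 1.03951553e-03, -6.18958325e-04,  2.46130591e-04,  2.35545903e-04,
        6.43947569e-05, -5.34343153e-04]), 'effort': array([ 1.12601450e-03, -5.93851912e+01, -3.34204066e+01,  6.95175491e-02,
        2.37361441e-02, -1.40813981e-04]), 'tool_pos': array([0.20467442, 0.59028536, 0.40397874]), 'eef_rot': array([ 0.69718761,  0.11698233,  0.69737629, -0.11794441]), 'force': array([-0.8031192 , -0.76390978,  0.78379374]), 'moment': array([-0.02419602, -0.02229514, -0.03875271]), 'grip_width': 0.09188291484498949}
side {'fx': 406.5120410874123, 'fy': 406.5120410874123, 'cx': 282.1596905883316, 'cy': 207.38714478194737, 'eye': array([-0.17866857, -0.64887782,  0.85517387]), 'orientation': array([-0.40304983,  0.82458152, -0.35117468,  0.18518233])}
0.85 [191.1, 136.4, 58.1, 43.0]
0.79 [111.3, 168.9, 73.6, 64.0]
0.77 [411.1, 252.7, 65.6, 53.9]
0.75 [271.5, 166.1, 47.7, 45.0]
0.58 [208.1, 163.2, 57.3, 29.6]
top {'fx': 495.6540003482509, 'fy': 495.6540003482509, 'cx': 285.0884755801385, 'cy': 208.76326092245245, 'eye': array([ 0.33662841, -0.02985387,  1.42264175]), 'orientation': array([-0.05094184,  0.71223883, -0.69825877,  0.05055153])}
0.84 [90.1, 243.6, 75.8, 79.2]
0.82 [408.7, 129.2, 61.8, 58.8]
0.71 [84.0, 128.6, 93.5, 78.9]
0.63 [252.2, 156.9, 72.3, 72.6]
wrist {'fx': 339.8841725630811, 'fy': 339.8841725630811, 'cx': 277.968761382092, 'cy': 206.15346997600656, 'T_tool_cam': array([[-9.43123869e-05, -2.75231707e-01,  9.61377917e-01,
         2.05855010e-02],
       [ 9.99999915e-01,  3.59666724e-04,  2.01069800e-04,
         5.49603043e-04],
       [-4.01116430e-04,  9.61377854e-01,  2.75231650e-01,
        -7.73297080e-02],
       [ 0.00000000e+00,  0.00000000e+00,  0.00000000e+00,
         1.00000000e+00]])}
0.62 [60.8, 238.8, 187.6, 181.2]
```

View pics/top0.png

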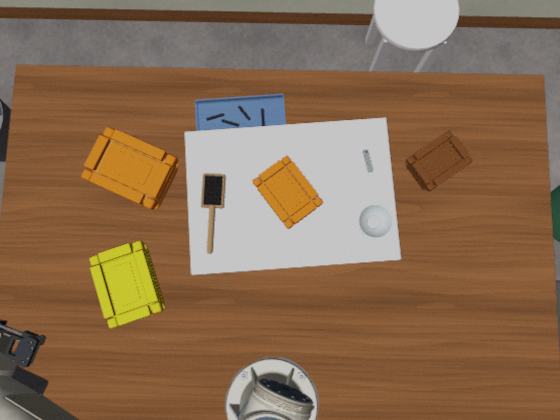

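View pics/side0.png

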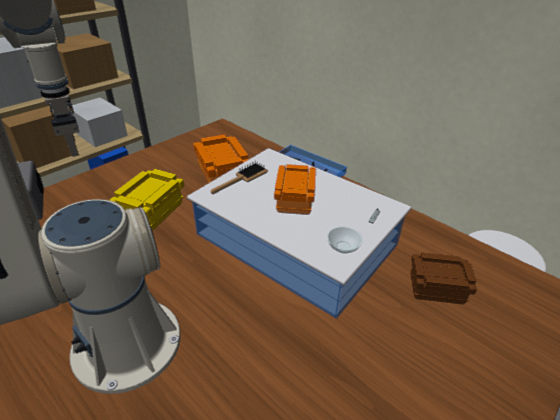

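View pics/wrist0.png

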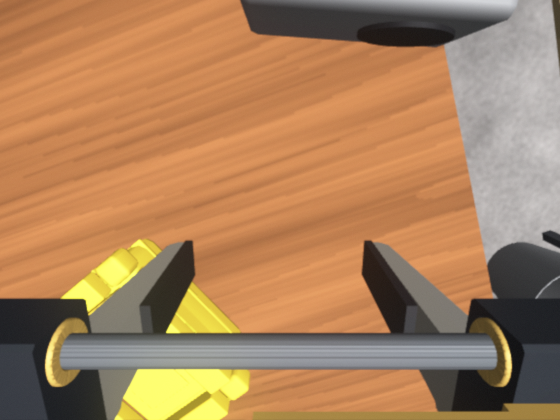

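Tub candidates in the top picture: large orange at (130,168), yellow at (126,284), brown at (438,160) and small orange at (288,192). The last one fits, because it's orange, the smaller of the two oranges, and on the white top. I'll check it in a crop and measure it.

```bash
cat > h.py <<'E'
import numpy as np,cv2
from cell import *
from scipy.spatial.transform import Rotation as R
def rot(q): return R.from_quat([q[1],q[2],q[3],q[0]]).as_matrix()
def cam(n,s=None):
    p=camera_params(n);K=np.array([[p['fx'],0,p['cx']],[0,p['fy'],p['cy']],[0,0,1]])
    if n=='wrist':
        T=p['T_tool_cam'];A=rot(s['eef_rot']);return K,A@T[:3,:3],A@T[:3,3]+s['tool_pos']
    return K,rot(p['orientation']),np.array(p['eye'])
def back(c,uv,z):
    K,A,e=c;uv=np.atleast_2d(uv);d=(A@np.linalg.inv(K)@np.c_[uv,np.ones(len(uv))].T).T
    return e+d*((z-e[2])/d[:,2])[:,None]
def proj(c,X):
    K,A,e=c;q=(K@A.T@(np.atleast_2d(X)-e).T).T;return q[:,:2]/q[:,2:]
E
python3 - <<'E'
from h import *
for n,box in [("top",(240,145,340,240)),("side",(255,145,335,225))]:
    im=cv2.imread(f"pics/{n}0.png");x0,y0,x1,y1=box
    cv2.imwrite(f"pics/{n}crop.png",cv2.resize(im[y0:y1,x0:x1],None,fx=6,fy=6,interpolation=cv2.INTER_CUBIC))
c=cam("top");im=cv2.imread("pics/top0.png")
capture("top")
for d in silhouettes("top","tub"):
    m=d["pixels"]; ys,xs=np.nonzero(m)
    w=back(c,np.c_[xs,ys],.224)
    r=cv2.minAreaRect(w[:,:2].astype(np.float32)*1000);print(d["score"],np.median(xs),r,w[:,:2].mean(0))
for t in ["hairbrush","glass_dish","nail_clipper","chest"]:
  for d in silhouettes("top",t)[:1]:
    ys,xs=np.nonzero(d["pixels"]);w=back(c,np.c_[xs,ys],.16);print(t,d["score"],d["extent"],w[:,:2].mean(0),w.min(0),w.max(0))
E
```

```text
0.93 126.0 ((324.93878173828125, 348.9998779296875), (182.37399291992188, 144.2682342529297), 20.375919342041016) [0.3229027  0.34799444]
0.91 438.0 ((638.6239624023438, -404.78399658203125), (98.90361022949219, 154.3748016357422), 34.95390701293945) [ 0.6382305 -0.4044848]
0.88 288.0 ((554.5526733398438, -32.70820617675781), (155.2644805908203, 116.49434661865234), 37.12052917480469) [ 0.55336653 -0.03268288]
0.75 131.0 ((606.8677368164062, 356.5087585449219), (219.7338104248047, 147.9318084716797), 66.70655822753906) [0.60573913 0.35600048]
hairbrush 0.79 [202.0, 174.2, 23.0, 80.3] [0.53693037 0.15927723] [0.40440312 0.12919406 0.16      ] [0.60943901 0.18761549 0.16      ]
glass_dish 0.82 [358.4, 202.5, 35.2, 37.3] [ 0.4937372  -0.25984459] [ 0.45083742 -0.30476495  0.16      ] [ 0.53893263 -0.21495048  0.16      ]
chest 0.64 [186.4, 90.6, 213.7, 178.9] [ 0.57834941 -0.02739921] [ 0.34574761 -0.32159255  0.16      ] [0.83062752 0.24011857 0.16      ]
```

View pics/topcrop.png

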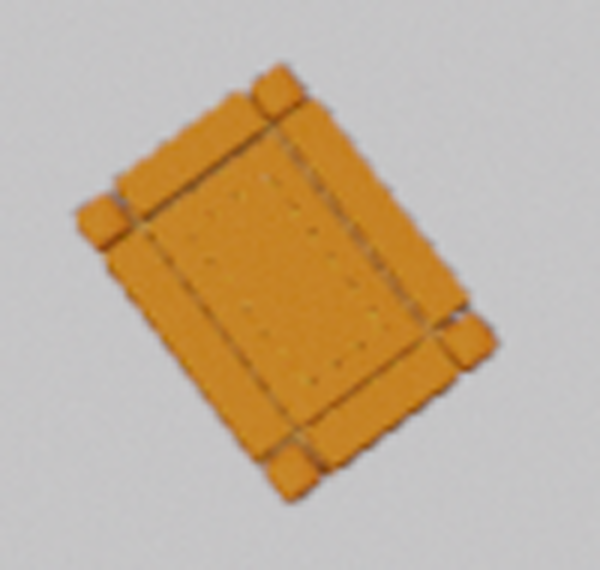

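View pics/sidecrop.png

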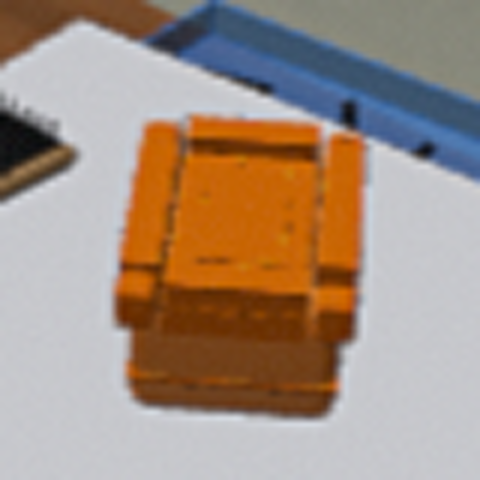

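The crop confirms the small orange tub. Its long axis is at about 37° and its centre is near (0.554, -0.033). Next is the move to a hover above it, with the tool's y along the tub's y.

```bash
cat >> h.py <<'E'
def goto(P,yaw,s=None):
    """tool x down, tool y along (cos yaw, sin yaw); print shift in tool axes cm and rotvec"""
    s=s or observe();A=rot(s['eef_rot']);best=None
    for k in (0,np.pi):
        y=np.array([np.cos(yaw+k),np.sin(yaw+k),0]);x=np.array([0,0,-1.]);B=np.c_[x,y,np.cross(x,y)]
        rv=R.from_matrix(A.T@B).as_rotvec()
        print("trans cm",np.round(A.T@(np.array(P)-s['tool_pos'])*100,2),"rot",np.round(rv,3))
E
python3 - <<'E'
from h import *
s=observe();A=rot(s['eef_rot']);print(A.round(3))
goto([.554,-.033,.52],np.radians(127.1))
E
```

```text
[[ 0.     0.328  0.945]
 [ 0.     0.945 -0.328]
 [-1.     0.     0.   ]]
trans cm [-11.53 -47.47  53.42] rot [-0.981  0.    -0.   ]
trans cm [-11.53 -47.47  53.42] rot [ 2.16 -0.   -0.  ]
```

```bash
python3 -m jog '[{"gripper":1,"translation":[-4,0,0],"rot":[0,0,0]},{"gripper":1,"translation":[-8,0,0],"rot":[0.1,0,0]},{"gripper":1,"translation":[-12,0,0],"rot":[0.2,0,0]},{"gripper":1,"translation":[-15.5,0,0],"rot":[0.3,0,0]},{"gripper":1,"translation":[-15.5,-2.5,3],"rot":[0.4,0,0]},{"gripper":1,"translation":[-15.5,-5,5.5],"rot":[0.5,0,0]},{"gripper":1,"translation":[-15.5,-7.5,8.5],"rot":[0.6,0,0]},{"gripper":1,"translation":[-15.5,-10,11],"rot":[0.7,0,0]},{"gripper":1,"translation":[-15.5,-12.5,14],"rot":[0.8,0,0]},{"gripper":1,"translation":[-15.5,-15,17],"rot":[0.9,0,0]},{"gripper":1,"translation":[-15.5,-17.5,20],"rot":[1.0,0,0]},{"gripper":1,"translation":[-15.5,-20,22.5],"rot":[1.1,0,0]}]'
```

```text
t: 1.6
tool_pos: [0.3526, 0.326, 0.5599]
eef_rot: [0.532, 0.466, 0.532, -0.466]
force: [0.4, 0.3, 0.2]
grip_width: 0.092
```

```bash
python3 - <<'E'
from h import *
goto([.554,-.033,.56],np.radians(127.1));print(observe()['joints'])
E
```

```text
trans cm [-1.000e-02  1.524e+01  3.824e+01] rot [-2.086e+00  1.000e-03 -1.000e-03]
trans cm [-1.000e-02  1.524e+01  3.824e+01] rot [ 1.055e+00 -1.000e-03 -1.000e-03]
[ 7.43237265e-01  6.44452783e-04  1.72268356e+00 -3.43405197e-04
  1.41757278e+00  6.11210860e-01]
```

```bash
python3 -m jog '[{"gripper":1,"translation":[0,1.4,3.5],"rot":[0.1,0,0]},{"gripper":1,"translation":[0,2.8,7],"rot":[0.2,0,0]},{"gripper":1,"translation":[0,4.2,10.5],"rot":[0.3,0,0]},{"gripper":1,"translation":[0,5.6,14],"rot":[0.4,0,0]},{"gripper":1,"translation":[0,7,17.5],"rot":[0.5,0,0]},{"gripper":1,"translation":[0,8.4,21],"rot":[0.6,0,0]},{"gripper":1,"translation":[0,9.8,24.5],"rot":[0.7,0,0]},{"gripper":1,"translation":[0,11.2,28],"rot":[0.8,0,0]},{"gripper":1,"translation":[0,12.6,31.5],"rot":[0.9,0,0]},{"gripper":1,"translation":[0,14,35],"rot":[1.0,0,0]},{"gripper":1,"translation":[0,15.24,38.24],"rot":[1.055,0,0]},{"gripper":1,"translation":[0,15.24,38.24],"rot":[1.055,0,0]},{"gripper":1,"translation":[0,15.24,38.24],"rot":[1.055,0,0]}]'
python3 - <<'E'
from h import *
s=observe();print(s['tool_pos'],rot(s['eef_rot']).round(3),s['force'])
im=capture("wrist");c=cam("wrist",s)
o=im[:,:,::-1].copy()
t=np.radians(37.1);ex=np.array([np.cos(t),np.sin(t),0]);ey=np.array([-np.sin(t),np.cos(t),0]);C=np.array([.554,-.033,.224])
for a,b in [(1,1),(1,-1),(-1,1),(-1,-1)]:
    for u,v in [(75,55),(55,35)]:
        q=proj(c,C+ex*a*u/1e3+ey*b*v/1e3)[0];print(a,b,q.round(1));cv2.circle(o,tuple(int(k) for k in q),3,(255,0,0),-1)
cv2.imwrite("pics/w1raw.png",im[:,:,::-1]);cv2.imwrite("pics/w1.png",o)
E
```

```text
t: 2.68
tool_pos: [0.5555, -0.0317, 0.5592]
eef_rot: [-0.226, -0.67, -0.226, 0.67]
force: [-1.1, -0.2, -0.3]
grip_width: 0.0917
[ 0.55548625 -0.03165697  0.5592288 ] [[-0.001  0.605 -0.796]
 [ 0.    -0.796 -0.605]
 [-1.    -0.001  0.001]] [-1.06372919 -0.19884105 -0.32570542]
1 1 [217.1 114.7]
1 1 [240.1 137.5]
1 -1 [340.1 115.1]
1 -1 [317.  137.7]
-1 1 [223.9 267.5]
-1 1 [243.1 249.4]
-1 -1 [332.2 267.9]
-1 -1 [313.2 249.6]
```

View pics/w1.png

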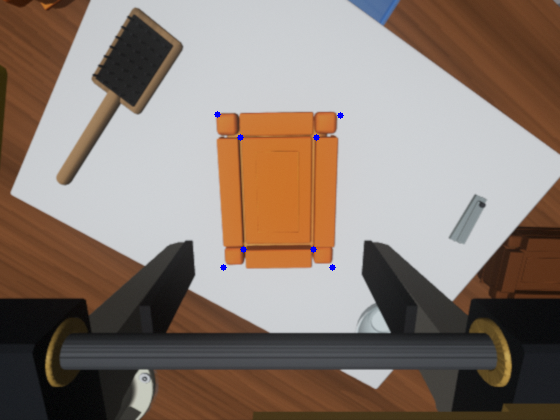

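The projected lid corners land within about 2 mm of the seen ones, at (217,115), (340,115), (224,267) and (332,268), so the pose is good. First I'll press the two long sections as a symmetric pair, with the jaws about 70 mm open. I'll come down to just above them.

```bash
python3 -m jog '[{"gripper":0.52,"translation":[3,0,0],"rot":[0,0,0]},{"gripper":0.52,"translation":[6,0,0],"rot":[0,0,0]},{"gripper":0.52,"translation":[9,0,0],"rot":[0,0,0]},{"gripper":0.52,"translation":[11,0,0],"rot":[0,0,0]},{"gripper":0.52,"translation":[12,0,0],"rot":[0,0,0]},{"gripper":0.52,"translation":[12,0,0],"rot":[0,0,0]},{"gripper":0.52,"translation":[12,0,0],"rot":[0,0,0]}]'
python3 - <<'E'
from h import *
s=observe();print(s['tool_pos'],s['force'],s['grip_width'],nose_length() if callable(nose_length) else nose_length)
goto([.554,-.033,.438],np.radians(307.1),s)
for n in ("wrist","side"):
    im=capture(n)
    if n=="side": im=cv2.resize(im[120:240,230:350],None,fx=5,fy=5,interpolation=cv2.INTER_CUBIC)
    cv2.imwrite(f"pics/{n}2.png",im[:,:,::-1])
E
```

```text
t: 3.32
tool_pos: [0.555, -0.0294, 0.4404]
eef_rot: [0.227, 0.67, 0.227, -0.669]
force: [0.4, -0.3, 0.5]
grip_width: 0.0698
[ 0.55503601 -0.02939223  0.44044497] [ 0.37659831 -0.26101693  0.53144928] 0.0697963370982277 0.1901
trans cm [0.24 0.22 0.3 ] rot [ 0.007 -0.    -0.   ]
trans cm [0.24 0.22 0.3 ] rot [-3.135e+00  0.000e+00 -1.000e-03]
```

View pics/wrist2.png

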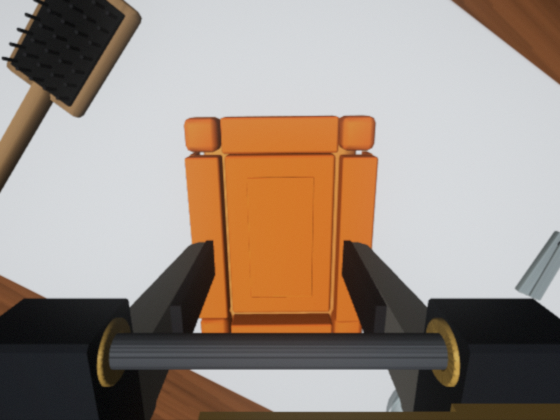

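View pics/side2.png

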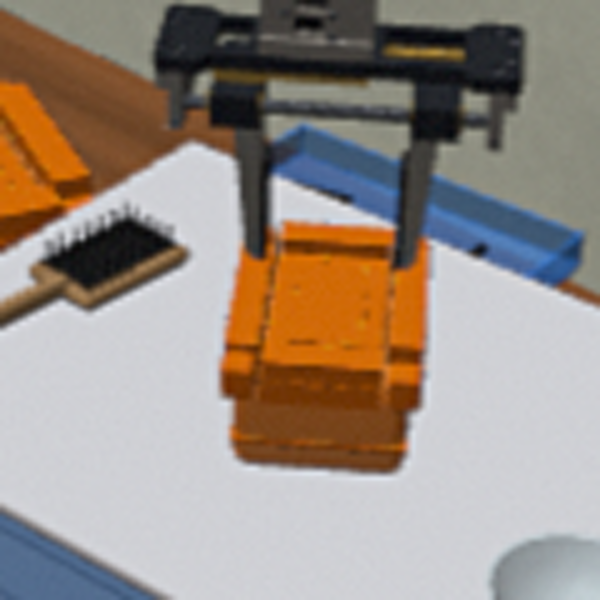

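The tips are tapered and sit above both long sections (tip inner edges at columns 215 and 342, sections at 187–222 and 340–376), about 2 mm off to one side. I'll correct that, widen a little, and press slowly.

```bash
python3 -m jog '[{"gripper":0.65,"translation":[0,0.2,0.3],"rot":[0,0,0]},{"gripper":0.65,"translation":[0.5,0.2,0.3],"rot":[0,0,0]},{"gripper":0.65,"translation":[1,0.2,0.3],"rot":[0,0,0]},{"gripper":0.65,"translation":[1.3,0.2,0.3],"rot":[0,0,0]},{"gripper":0.65,"translation":[1.5,0.2,0.3],"rot":[0,0,0]},{"gripper":0.65,"translation":[1.5,0.2,0.3],"rot":[0,0,0]},{"gripper":0.65,"translation":[1.5,0.2,0.3],"rot":[0,0,0]}]'; python3 -m jog '[{"gripper":0.65,"translation":[0.1,0,0],"rot":[0,0,0]},{"gripper":0.65,"translation":[0.2,0,0],"rot":[0,0,0]},{"gripper":0.65,"translation":[0.3,0,0],"rot":[0,0,0]},{"gripper":0.65,"translation":[0.3,0,0],"rot":[0,0,0]}]';  python3 -m jog '[{"gripper":0.65,"translation":[0.1,0,0],"rot":[0,0,0]},{"gripper":0.65,"translation":[0.2,0,0],"rot":[0,0,0]},{"gripper":0.65,"translation":[0.2,0,0],"rot":[0,0,0]}]'
```

```text
t: 4.0
tool_pos: [0.5538, -0.0336, 0.4245]
eef_rot: [-0.227, -0.67, -0.227, 0.67]
force: [-0.0, -0.1, -0.3]
grip_width: 0.0757
t: 4.33
tool_pos: [0.5539, -0.0336, 0.4217]
eef_rot: [0.227, 0.67, 0.227, -0.67]
force: [-0.6, 0.7, -0.1]
grip_width: 0.0755
t: 4.58
tool_pos: [0.5539, -0.0336, 0.4202]
eef_rot: [0.227, 0.67, 0.227, -0.67]
force: [-1.3, 0.4, 5.6]
grip_width: 0.0759
```

```bash
for i in 1 2 3; do python3 -m jog '[{"gripper":0.65,"translation":[0.05,0,0],"rot":[0,0,0]},{"gripper":0.65,"translation":[0.1,0,0],"rot":[0,0,0]},{"gripper":0.65,"translation":[0.1,0,0],"rot":[0,0,0]}]' | grep -v eef; done
```

```text
t: 4.83
tool_pos: [0.5539, -0.0336, 0.4194]
force: [-3.0, -0.1, 5.0]
grip_width: 0.0761
t: 5.08
tool_pos: [0.5539, -0.0336, 0.4184]
force: [-2.1, -0.3, 5.8]
grip_width: 0.0755
t: 5.33
tool_pos: [0.5539, -0.0336, 0.4174]
force: [-1.8, -0.3, 6.8]
grip_width: 0.0755
```

```bash
for i in 1 2 3; do python3 -m jog '[{"gripper":0.65,"translation":[0.05,0,0],"rot":[0,0,0]},{"gripper":0.65,"translation":[0.1,0,0],"rot":[0,0,0]},{"gripper":0.65,"translation":[0.1,0,0],"rot":[0,0,0]}]' | grep -v eef; done
```

```text
t: 5.58
tool_pos: [0.5539, -0.0336, 0.4166]
force: [-3.1, 0.3, 7.1]
grip_width: 0.0755
t: 5.83
tool_pos: [0.5539, -0.0336, 0.4161]
force: [-3.6, 0.5, 12.4]
grip_width: 0.0759
t: 6.08
tool_pos: [0.5539, -0.0336, 0.4152]
force: [-4.5, 0.6, 12.7]
grip_width: 0.0759
```

```bash
for i in 1 2; do python3 -m jog '[{"gripper":0.65,"translation":[0.05,0,0],"rot":[0,0,0]},{"gripper":0.65,"translation":[0.05,0,0],"rot":[0,0,0]},{"gripper":0.65,"translation":[0.05,0,0],"rot":[0,0,0]}]' | grep -v eef; done
```

```text
t: 6.33
tool_pos: [0.5539, -0.0336, 0.4147]
force: [-5.3, -0.0, 13.2]
grip_width: 0.0762
t: 6.58
tool_pos: [0.5538, -0.0336, 0.4145]
force: [-5.6, 1.4, 15.3]
grip_width: 0.076
```

```bash
for i in 1 2; do python3 -m jog '[{"gripper":0.65,"translation":[0.05,0,0],"rot":[0,0,0]},{"gripper":0.65,"translation":[0.05,0,0],"rot":[0,0,0]},{"gripper":0.65,"translation":[0.05,0,0],"rot":[0,0,0]}]' | grep -v eef; done
```

```text
t: 6.83
tool_pos: [0.5538, -0.0336, 0.4144]
force: [-6.0, -0.0, 19.2]
grip_width: 0.0759
t: 7.08
tool_pos: [0.5538, -0.0336, 0.4144]
force: [-8.5, 0.8, 23.5]
grip_width: 0.0758
```

Both long sections hit the stop together, with the tips at 0.2243 m against 0.224 expected and 23 N in total. I'll lift, close the gripper, move over the +x section and look.

```bash
python3 -m jog '[{"gripper":0.65,"translation":[-1,0,0],"rot":[0,0,0]},{"gripper":0.65,"translation":[-3,0,0],"rot":[0,0,0]},{"gripper":-1,"translation":[-3,0,-2],"rot":[0,0,0]},{"gripper":-1,"translation":[-3,0,-4],"rot":[0,0,0]},{"gripper":-1,"translation":[-3,0,-6],"rot":[0,0,0]},{"gripper":-1,"translation":[-3,0,-6],"rot":[0,0,0]},{"gripper":-1,"translation":[-3,0,-6],"rot":[0,0,0]},{"gripper":-1,"translation":[-3,0,-6],"rot":[0,0,0]}]' 10
python3 - <<'E'
from h import *
s=observe();print(s['tool_pos'],s['force'],s['grip_width'])
t=np.radians(37.1);ex=np.array([np.cos(t),np.sin(t),0])
goto(np.array([.554,-.033,.444])+.06*ex,np.radians(307.1),s)
for n in ("wrist","side","top"):
    im=capture(n)
    if n=="side": im=cv2.resize(im[120:240,230:350],None,fx=5,fy=5,interpolation=cv2.INTER_CUBIC)
    if n=="top": im=cv2.resize(im[145:240,240:340],None,fx=5,fy=5,interpolation=cv2.INTER_CUBIC)
    cv2.imwrite(f"pics/{n}3.png",im[:,:,::-1])
E
```

```text
t: 7.75
tool_pos: [0.6011, 0.0027, 0.4414]
eef_rot: [-0.227, -0.669, -0.227, 0.67]
force: [-0.0, 0.6, -0.3]
grip_width: 0.0382
[0.60108274 0.00271638 0.44135445] [-0.01557824  0.60119222 -0.31452417] 0.03816038192047151
trans cm [-0.26  0.01 -0.09] rot [0.006 0.001 0.   ]
trans cm [-0.26  0.01 -0.09] rot [-3.136e+00 -1.000e-03  1.000e-03]
```

View pics/wrist3.png

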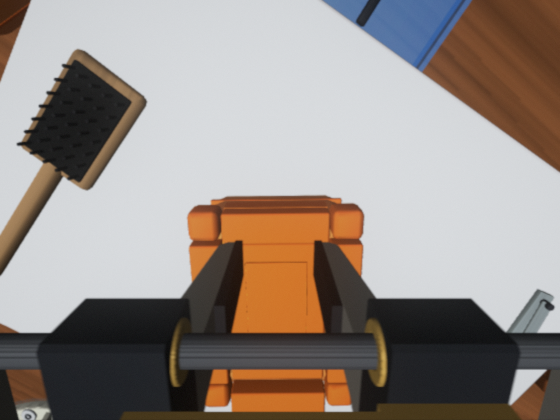

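View pics/side3.png

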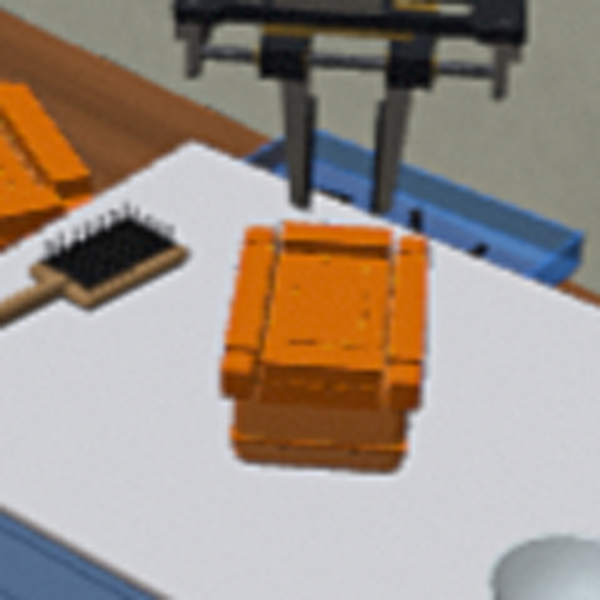

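The side and top views show the tub unmoved. The tips (columns 243 and 315) are centred over the +x section. Pressing it now.

```bash
python3 -m jog '[{"gripper":-0.4,"translation":[0.6,0,0],"rot":[0,0,0]},{"gripper":-0.4,"translation":[1.2,0,0],"rot":[0,0,0]},{"gripper":-0.4,"translation":[1.4,0,0],"rot":[0,0,0]},{"gripper":-0.4,"translation":[1.5,0,0],"rot":[0,0,0]},{"gripper":-0.4,"translation":[1.6,0,0],"rot":[0,0,0]},{"gripper":-0.4,"translation":[1.7,0,0],"rot":[0,0,0]},{"gripper":-0.4,"translation":[1.7,0,0],"rot":[0,0,0]}]';for i in 1 2 3 4 5; do python3 -m jog '[{"gripper":-0.4,"translation":[0.05,0,0],"rot":[0,0,0]},{"gripper":-0.4,"translation":[0.1,0,0],"rot":[0,0,0]},{"gripper":-0.4,"translation":[0.1,0,0],"rot":[0,0,0]}]' | grep -v eef; done
```

```text
t: 8.48
tool_pos: [0.6015, 0.0029, 0.4245]
eef_rot: [-0.227, -0.67, -0.227, 0.67]
force: [0.8, -0.5, -0.4]
grip_width: 0.0279
t: 8.73
tool_pos: [0.6015, 0.0029, 0.4237]
force: [-0.1, -0.8, -0.2]
grip_width: 0.0276
t: 8.98
tool_pos: [0.6015, 0.0029, 0.4226]
force: [-0.9, -0.1, -0.1]
grip_width: 0.0276
t: 9.23
tool_pos: [0.6015, 0.0029, 0.4215]
force: [0.2, 0.1, -0.2]
grip_width: 0.0275
t: 9.48
tool_pos: [0.6015, 0.0028, 0.4206]
force: [-1.0, -0.2, -0.9]
grip_width: 0.0273
t: 9.73
tool_pos: [0.6015, 0.0029, 0.4196]
force: [-0.1, -0.1, -0.2]
grip_width: 0.0278
```

```bash
for i in 1 2 3 ; do python3 -m jog '[{"gripper":-0.4,"translation":[0.05,0,0],"rot":[0,0,0]},{"gripper":-0.4,"translation":[0.1,0,0],"rot":[0,0,0]},{"gripper":-0.4,"translation":[0.1,0,0],"rot":[0,0,0]}]' | grep -v eef; done
```

```text
t: 9.98
tool_pos: [0.6015, 0.0028, 0.4186]
force: [-0.3, 0.1, 0.4]
grip_width: 0.027
t: 10.23
tool_pos: [0.6015, 0.0029, 0.418]
force: [-1.6, 0.7, 3.4]
grip_width: 0.0277
t: 10.48
tool_pos: [0.6015, 0.0029, 0.4173]
force: [-2.3, 0.4, 5.8]
grip_width: 0.0274
```

```bash
for i in 1 2 3 ; do python3 -m jog '[{"gripper":-0.4,"translation":[0.05,0,0],"rot":[0,0,0]},{"gripper":-0.4,"translation":[0.1,0,0],"rot":[0,0,0]},{"gripper":-0.4,"translation":[0.1,0,0],"rot":[0,0,0]}]' | grep -v eef; done
```

```text
t: 10.73
tool_pos: [0.6015, 0.0029, 0.4164]
force: [-2.2, -0.0, 6.6]
grip_width: 0.0277
t: 10.98
tool_pos: [0.6015, 0.0029, 0.4153]
force: [-3.3, -0.3, 5.2]
grip_width: 0.0275
t: 11.23
tool_pos: [0.6015, 0.0029, 0.4145]
force: [-2.8, 0.9, 6.9]
grip_width: 0.0279
```

```bash
for i in 1 2 3 ; do python3 -m jog '[{"gripper":-0.4,"translation":[0.05,0,0],"rot":[0,0,0]},{"gripper":-0.4,"translation":[0.05,0,0],"rot":[0,0,0]},{"gripper":-0.4,"translation":[0.05,0,0],"rot":[0,0,0]}]' | grep -v eef; done
```

```text
t: 11.48
tool_pos: [0.6015, 0.0029, 0.4144]
force: [-4.1, -0.5, 10.7]
grip_width: 0.0273
t: 11.73
tool_pos: [0.6015, 0.0029, 0.4144]
force: [-5.6, 0.2, 13.9]
grip_width: 0.0278
t: 11.98
tool_pos: [0.6015, 0.0029, 0.4143]
force: [-6.4, 0.6, 16.7]
grip_width: 0.0275
```

The +x section is at its stop. Now the -x section.

```bash
python3 -m jog '[{"gripper":-0.4,"translation":[-1,0,0],"rot":[0,0,0]},{"gripper":-0.4,"translation":[-3,0,0],"rot":[0,0,0]},{"gripper":-0.4,"translation":[-3,0,3],"rot":[0,0,0]},{"gripper":-0.4,"translation":[-3,0,6],"rot":[0,0,0]},{"gripper":-0.4,"translation":[-3,0,9],"rot":[0,0,0]},{"gripper":-0.4,"translation":[-3,0,11],"rot":[0,0,0]},{"gripper":-0.4,"translation":[-3,0,11.9],"rot":[0,0,0]},{"gripper":-0.4,"translation":[-3,0,11.9],"rot":[0,0,0]},{"gripper":-0.4,"translation":[-3,0,11.9],"rot":[0,0,0]}]'
python3 - <<'E'
from h import *
s=observe()
t=np.radians(37.1);ex=np.array([np.cos(t),np.sin(t),0])
goto(np.array([.554,-.033,.444])-.06*ex,np.radians(307.1),s)
for n in ("wrist","top"):
    im=capture(n)
    if n=="top": im=cv2.resize(im[145:240,240:340],None,fx=5,fy=5,interpolation=cv2.INTER_CUBIC)
    cv2.imwrite(f"pics/{n}4.png",im[:,:,::-1])
E
```

```text
t: 12.73
tool_pos: [0.5075, -0.0694, 0.4426]
eef_rot: [0.227, 0.67, 0.226, -0.669]
force: [0.6, 0.8, 0.1]
grip_width: 0.0279
trans cm [-0.14 -0.1   0.09] rot [ 0.004 -0.001 -0.001]
trans cm [-0.14 -0.1   0.09] rot [-3.137e+00  1.000e-03 -2.000e-03]
```

View pics/wrist4.png

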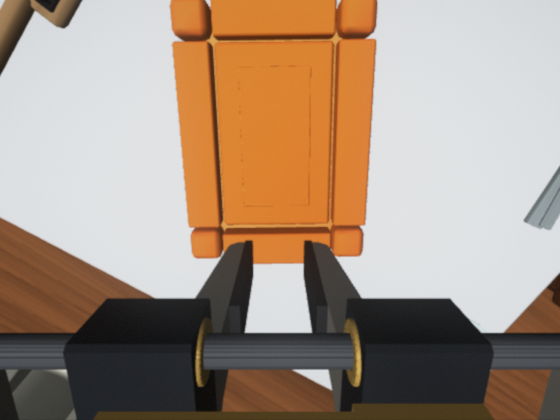

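```bash
python3 -m jog '[{"gripper":-0.4,"translation":[0.6,0,0],"rot":[0,0,0]},{"gripper":-0.4,"translation":[1.2,0,0],"rot":[0,0,0]},{"gripper":-0.4,"translation":[1.4,0,0],"rot":[0,0,0]},{"gripper":-0.4,"translation":[1.5,0,0],"rot":[0,0,0]},{"gripper":-0.4,"translation":[1.6,0,0],"rot":[0,0,0]},{"gripper":-0.4,"translation":[1.7,0,0],"rot":[0,0,0]},{"gripper":-0.4,"translation":[1.8,0,0],"rot":[0,0,0]},{"gripper":-0.4,"translation":[1.8,0,0],"rot":[0,0,0]}]';for i in 1 2 3 4 5 6; do python3 -m jog '[{"gripper":-0.4,"translation":[0.05,0,0],"rot":[0,0,0]},{"gripper":-0.4,"translation":[0.1,0,0],"rot":[0,0,0]},{"gripper":-0.4,"translation":[0.1,0,0],"rot":[0,0,0]}]' | grep -v eef; done
```

```text
t: 13.5
tool_pos: [0.507, -0.0694, 0.4241]
eef_rot: [-0.227, -0.67, -0.227, 0.67]
force: [-0.9, -0.1, 1.2]
grip_width: 0.0275
t: 13.75
tool_pos: [0.507, -0.0694, 0.4232]
force: [-0.3, -1.4, 0.9]
grip_width: 0.0274
t: 14.0
tool_pos: [0.507, -0.0694, 0.4221]
force: [-0.2, 0.0, 0.6]
grip_width: 0.0277
t: 14.25
tool_pos: [0.507, -0.0694, 0.4211]
force: [-0.4, 0.3, -0.4]
grip_width: 0.0274
t: 14.5
tool_pos: [0.507, -0.0694, 0.4207]
force: [-2.0, 0.2, 5.1]
grip_width: 0.0276
t: 14.75
tool_pos: [0.507, -0.0694, 0.4197]
force: [-1.9, 0.0, 5.9]
grip_width: 0.0277
t: 15.0
tool_pos: [0.507, -0.0694, 0.4188]
force: [-2.1, 1.2, 5.9]
grip_width: 0.0281
```

```bash
for i in 1 2 3 4; do python3 -m jog '[{"gripper":-0.4,"translation":[0.05,0,0],"rot":[0,0,0]},{"gripper":-0.4,"translation":[0.1,0,0],"rot":[0,0,0]},{"gripper":-0.4,"translation":[0.1,0,0],"rot":[0,0,0]}]' | grep -v eef; done
```

```text
t: 15.25
tool_pos: [0.507, -0.0694, 0.4178]
force: [-1.7, 1.1, 5.5]
grip_width: 0.0276
t: 15.5
tool_pos: [0.507, -0.0694, 0.4168]
force: [-2.0, 0.3, 5.8]
grip_width: 0.0278
t: 15.75
tool_pos: [0.507, -0.0694, 0.4158]
force: [-2.3, 0.3, 5.7]
grip_width: 0.0279
t: 16.0
tool_pos: [0.507, -0.0694, 0.4148]
force: [-1.9, 0.8, 5.4]
grip_width: 0.0274
```

```bash
for i in 1 2; do python3 -m jog '[{"gripper":-0.4,"translation":[0.05,0,0],"rot":[0,0,0]},{"gripper":-0.4,"translation":[0.05,0,0],"rot":[0,0,0]},{"gripper":-0.4,"translation":[0.05,0,0],"rot":[0,0,0]}]' | grep -v eef; done
```

```text
t: 16.25
tool_pos: [0.507, -0.0694, 0.4144]
force: [-2.6, 0.2, 8.0]
grip_width: 0.0277
t: 16.5
tool_pos: [0.507, -0.0694, 0.4144]
force: [-4.8, 0.5, 12.7]
grip_width: 0.0278
```

The -x section is at its stop too. I'll lift clear and check.

```bash
python3 -m jog '[{"gripper":-0.4,"translation":[0.03,0,0],"rot":[0,0,0]},{"gripper":-0.4,"translation":[-1,0,0],"rot":[0,0,0]},{"gripper":-0.4,"translation":[-4,0,0],"rot":[0,0,0]},{"gripper":-0.4,"translation":[-8,0,1],"rot":[0,0,0]},{"gripper":-0.4,"translation":[-12,0,3],"rot":[0,0,0]},{"gripper":-0.4,"translation":[-14,0,5],"rot":[0,0,0]},{"gripper":-0.4,"translation":[-14,0,5],"rot":[0,0,0]},{"gripper":-0.4,"translation":[-14,0,5],"rot":[0,0,0]}]'
python3 - <<'E'
from h import *
s=observe();c=cam("wrist",s)
im=capture("wrist");cv2.imwrite("pics/w5.png",im[:,:,::-1])
im=capture("side");cv2.imwrite("pics/s5.png",cv2.resize(im[130:230,240:340],None,fx=6,fy=6,interpolation=cv2.INTER_CUBIC)[:,:,::-1])
im=capture("top");cv2.imwrite("pics/t5.png",im[:,:,::-1]);ct=cam("top")
for t in ["tub","hairbrush","glass_dish","nail_clipper"]:
  for d in silhouettes("top",t)[:4]:
    ys,xs=np.nonzero(d["pixels"]);w=back(ct,np.c_[xs,ys],.224 if t=="tub" else .16);print(t,d["score"],w[:,:2].mean(0).round(4))
E
```

```text
t: 17.17
tool_pos: [0.4669, -0.1002, 0.5547]
eef_rot: [0.227, 0.671, 0.226, -0.669]
force: [-0.8, 0.6, 0.4]
grip_width: 0.0272
tub 0.85 [ 0.5698 -0.0047]
tub 0.78 [0.6055 0.356 ]
tub 0.73 [0.6053 0.0062]
tub 0.64 [ 0.6383 -0.405 ]
hairbrush 0.75 [0.5361 0.1598]
glass_dish 0.73 [ 0.4883 -0.2844]
nail_clipper 0.58 [ 0.6594 -0.2388]
```

View pics/w5.png

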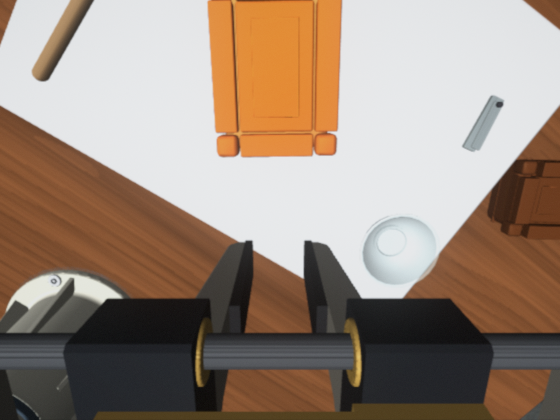

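View pics/s5.png

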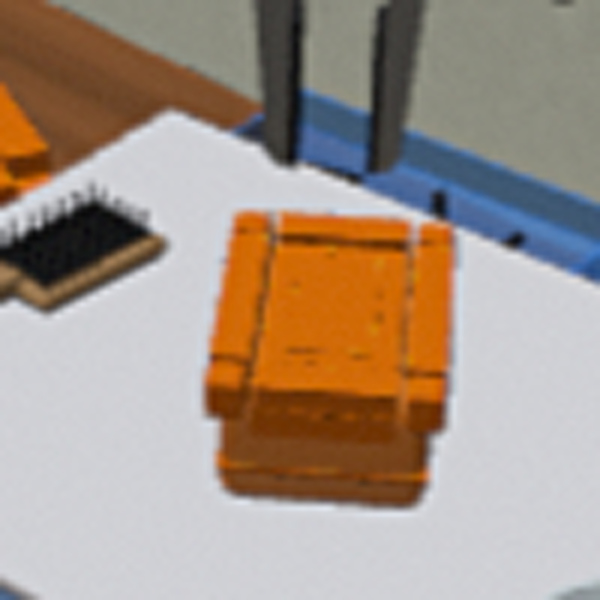

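View pics/t5.png

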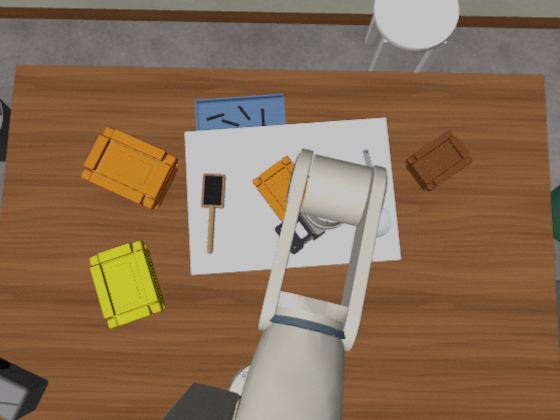

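All sections look level in the side view. The arm hides part of the tub and dish from the top camera, so I'll take one more wrist look over the lid to measure the section heights against the corners and check the tub's position.

```bash
python3 -m jog '[{"gripper":-0.4,"translation":[0,0,-3],"rot":[0,0,0]},{"gripper":-0.4,"translation":[0,0,-6],"rot":[0,0,0]},{"gripper":-0.4,"translation":[0,0,-9],"rot":[0,0,0]},{"gripper":-0.4,"translation":[0,0,-11],"rot":[0,0,0]},{"gripper":-0.4,"translation":[0,0,-11],"rot":[0,0,0]},{"gripper":-0.4,"translation":[0,0,-11],"rot":[0,0,0]}]'
python3 - <<'E'
from h import *
s=observe();c=cam("wrist",s);im=capture("wrist");o=im[:,:,::-1].copy()
t=np.radians(37.1);ex=np.array([np.cos(t),np.sin(t),0]);ey=np.array([-np.sin(t),np.cos(t),0]);C=np.array([.554,-.033,.224])
for a,b in [(1,1),(1,-1),(-1,1),(-1,-1)]:
    q=proj(c,C+ex*a*.075+ey*b*.055)[0];print(q.round());cv2.circle(o,tuple(int(k) for k in q),2,(255,0,0),-1)
cv2.imwrite("pics/w6.png",cv2.resize(o[80:300,180:380],None,fx=2.7,fy=2.7,interpolation=cv2.INTER_CUBIC))
E
```

```text
t: 18.02
tool_pos: [0.5553, -0.0322, 0.552]
eef_rot: [-0.227, -0.669, -0.228, 0.67]
force: [-0.4, -1.0, -0.2]
grip_width: 0.0274
[216. 113.]
[342. 114.]
[222. 270.]
[333. 271.]
```

View pics/w6.png

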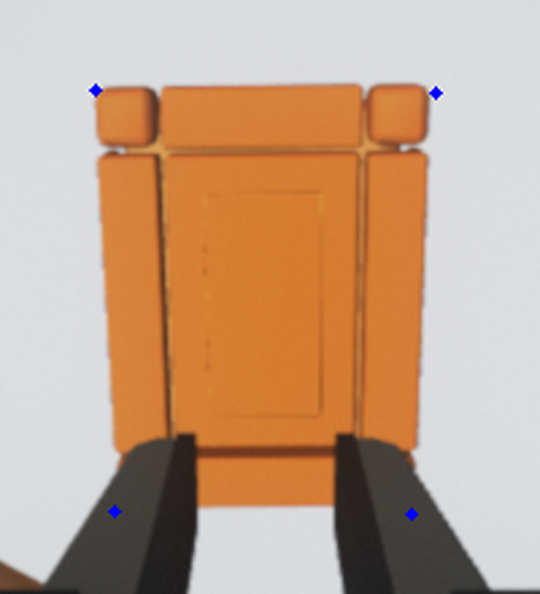

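The section edges line up with the corner edges, and the tub is within about 2–3 mm of where it began. The robot is touching nothing, so I'm handing in.

```bash
python3 -c "
from cell import *
print(finish_job())"
```

```text
the job is handed in; nothing more can be done
None
```

I pressed all four rim sections of the small orange tub on the white top down to their stops and handed the job in at about 18 s; no verdict was reported. The two long sections went down together with the jaws about 76 mm open, then +x and -x one at a time.

**Closure:** Each press ended against a hard stop with the fingertips at about 0.224 m, which is the shut height. The highest vertical force I read was about 23.5 N, for the long pair. +x reached about 17 N and -x about 13 N. In the last wrist and side pictures the sections look level with the corners.

**Tub position:** The corners I could see in the last wrist picture are within about 2–3 mm of where they began. The tub looked upright, and the arm was clear of everything.

**Checks that were weak or disagreed:**
- **Top camera:** In the last top picture the arm hid part of the tub, dish and clipper. The networks' centres there were therefore off: the dish read about 25 mm away from its first reading, and the tub also read shifted. I put this down to the arm blocking the view, since the robot never came near the dish.
- **Nail clipper:** The networks missed it in the first picture, so I had no starting position to compare. The robot never came near it either.
- **Wrist picture:** The fingers hid the -x corners, so the check there rests on the side picture and the stop height.

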